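# Index the bottle filler and snap the red cap home

## Robot

A 6-joint arm with a two-finger parallel gripper is mounted at the origin on the work surface. World frame = base frame: x ahead of the robot, y to its left, z up, the work surface at z = 0. Lengths are in m, angles in rad, forces in N, time in s.
With the tool pointing down it reaches from about 0.275 to 0.75 m from the base axis. Payload 10.2 kg.
Tool frame: the origin (TCP) lies at the very end of the fingers, on their centre line; the grasp point (between the pads) lies 19 mm behind it (env.grasp_offset is the distance from the TCP to the grasp point, in m); z points along the fingers, y is the line along which they close (so a half turn about z gives the same grasp; the last joint's range is limited). The gripper opens to 88 mm and grips with 3 to 60 N. Pads are 18 mm wide; open, the fingers measure 123 mm over their backs; the gripper's body (75 mm by 187 mm) begins 45 mm behind the grasp point.
Start: joints at [1.122, 0.313, 1.498, -0, 1.331, -0.223], TCP at [0.118, 0.512, 0.239] pointing down, gripper open.
Joint ranges: [-2.94, 2.94], [-0.97, 2.17], [0.19, 2.56], [-1.23, 4.37], [0.02, 3.11], [-2.88, 2.88]. Speed limits (rad/s): [2.39, 2.39, 3.01, 3.14, 3.14, 3.14].

## Interface

Orientations are given as a unit quaternion [x, y, z, w].
In Python, from rig import env, cams, workorder gives the robot as it stands. The module is installed in compiled form; this text tells all that it offers.
- The arm moves only by the tool play_rows, never from a script. Its argument "series" is a list of rows, each a list of 7 numbers: the shift along the tool's x, y, z in m, then the turn, a rotation vector about the tool's x, y, z in degrees, then the gripper command: -1 is shut, 1 is fully open, values between are in proportion. A call has 1 to 20 rows; each row shifts and turns the commanded pose from where the row before left it, along the tool's axes as they then stand; what a row does not reach is not made up. A row lasts 1/10 s, in which the tool goes at most 50 mm and 8.59 degrees, less where a joint would pass 70% of its speed; a pose out of reach is approached as far as the arm can. A call is refused whole if a number of a shift passes 0.05 or a number of a turn 8.59, either way. A call with a gripper value outside its range is refused whole. The fingers move at their own pace and stop on an object; "force" is the grip in N (left out, the last holds). Time passes only in rows, so rows that do not move let the fingers close. It gives the time, the measured TCP pose, the force, the opening and the grip force at its end, in the units of the state.
- env.get_obs(): the state, without advancing time (a new reading comes with each control period).
- cams.read_camera(name): name is "scene" or "top" or "wrist"; returns a dict with "color" (384x512x3 uint8, red, green, blue), "range_z" (384x512 float32, m along the optical axis (not along the pixel's ray), 0 where there is no reading), "intrinsics" (3x3 intrinsics, pixels), "k1" (the pictures are not rectified: a ray, as slopes to the right and down, at radius r is drawn at 1 + k1 r^2 times it, then the intrinsics apply), "T" (4x4, takes a point from camera to world coordinates). Camera axes: x right, y down, z forward; pixel columns grow to the right and rows downward; lengths in m; the calibration is good to about 2 mm. A picture is of the moment at which its call begins.
- workorder.finish_job(): hands the job in; it is judged then, once.
The state is a dict: "time_s": time; "q": joint angles; "dq": joint speeds; "tau": joint torques, N m; "position": TCP position; "eef_rot": TCP orientation; "ft_force": force on the tool from outside, world axes, zero at the start; "torque": the same for the moment, N m; "gripper_width": opening from 0.0 (shut) to 1.0 (fully open); "gripper_force": force on a finger pad.
Only numpy, scipy, OpenCV 4.12 (cv2) and the standard library are available. Lean on these libraries where they do the work, as an engineer would, in place of code of your own. Each camera call takes 0.05 s, during which the arm holds its last target. There are 200 camera calls.

## Task

The freshly filled bottle with the red band stands open under the spout of the rotary filler: turn the turntable by its handle one stop counter-clockwise (seen from above), so that this bottle clicks into the capping place at the red mark. Then pick up the red cap, set it upright on the bottle's neck and press it straight down until it clicks and is fully home, and keep pressing with about 10 to 15 N: finish while still holding the cap and pressing it down. Leave the other caps and the things standing around where they are.

Things in the scene. Friction and masses are not known exactly. Their poses are not given: they have to be found in the camera images.
- turntable (a joint): angle of the aluminium turntable (266 mm across, top 44 mm above the work surface), rad, growing counter-clockwise seen from above. Six places 1.047 rad apart, each with a detent (at most about 0.25 N m; let go within 20 degrees of a stop it swings into it). 0: the open bottle is under the spout; 1.047: the next stop, the open bottle at the red mark (capping place).
- handle (a point): centre of the black bar handle on the turntable's hub, on the turning axis, 156 mm above the work surface; it turns with the table. The bar is 64 mm long (along this frame's x), 16 mm thick (y), 32 mm high (z), on a post 32 mm thick. The two capped bottles around it are lower (tops at 124 mm).
- spout (a point): tip of the steel filling spout, 16 mm thick, 95 mm from the turntable's axis, 135 mm above the work surface; fixed. Its arm runs outward at 195 mm height to a column 172 mm from the axis with a hopper, top at 255 mm.
- neck: neck of the open white bottle (54 mm thick, red band) fixed on the turntable, 95 mm from its axis: an upright round stud 32 mm thick, 27 mm high. Origin: centre of its foot on the bottle's shoulder, 89 mm above the work surface; z up. Four sprung bumps around it stand out to 40 mm across, 11 mm above the foot.
- neck_top (a point): centre of the top of the neck, 27 mm above the origin of neck. The cap's lip must be pressed over the bumps: it starts to resist about 16 mm above home, peaks at some 8 to 15 N about 13 mm above home, then the force drops (the click) and the cap's inner roof comes to rest on this top, stiffly.
- cap_center (a point): centre of the red snap cap, half-way up; z up along its axis. Round, 47 mm across, 34 mm high, 25 g, standing open side down on a 4 mm thick blue mat. Bore 36 mm at the lip (lowest 4 mm), 41 mm above it, 26 mm deep. Fully home, its centre is 18 mm above the origin of neck (9 mm below neck_top), on the same axis.
- cap: the same red cap; origin at the centre of its underside, 17 mm below cap_center.
- cap_green: spare green cap on the mat, same size as the red one; origin at the centre of its underside. To be left alone.
- cap_yellow: spare yellow cap on the mat, same size; origin at the centre of its underside. To be left alone.
- mug: pink mug, 82 mm across, 95 mm high; origin at the centre of its underside. To be left alone.
- sauce: yellow sauce bottle with a red cap, 56 mm across, 170 mm high; origin at the centre of its underside. To be left alone.
- spice: amber spice jar with a black lid, 48 mm across, 100 mm high; origin at the centre of its underside. To be left alone.
- spatula: green-handled spatula lying flat; origin below the middle of it. To be left alone.
Things that resemble listed ones, but are neither listed nor needed, are in the scene too. Of the things like the cap, leave any that is black or white; of the rest the smaller one is meant.

How it is judged:
On the way, in this order (a step that is already met when the one before it is completed fails the run):
1. the turntable stands at the next stop, the cap not yet on the bottle (value of joint turntable between 0.967 and 1.127 rad and horizontal distance between cap_center and neck above 0.06 m), for 0.3 s.
2. the red cap is clicked fully home on the neck (horizontal distance between cap_center and neck below 0.005 m and z of cap_center in the frame of neck below 0.0215 m and angle between cap_center's own z axis and vertical below 0.12 rad), for 0.1 s.
At the end, for the whole second after the job is handed in: The turntable is within 0.08 rad of the next stop (1.047 rad); the red cap is upright (within 0.12 rad), centred on the neck within 5 mm and pressed home within 3.5 mm of the full depth; the fingers still touch it and it is still being pressed against the top of the neck with more than 5 N, at rest (all of step 2 and value of joint turntable between 0.967 and 1.127 rad and z of cap_center in the frame of neck above 0.014 m and contact force between cap and neck above 5 N and contact force between the fingers and cap above 1 N and linear speed of cap below 0.02 m/s); the arm keeps its last pose, push and grip.
It fails at once if the turntable is turned well past the next stop or the wrong way (value of joint turntable above 1.45 rad or value of joint turntable below -0.45 rad).
It fails at once if another cap or a thing standing around is pushed away (more than 30 mm) (distance of any of cap_green, cap_yellow, mug, sauce, spice, spatula from where it was at the start of the episode above 0.03 m).
It also fails if it takes over 67 s, if anything falls off the work surface, if the arm or the gripper's body presses on something with over 40 N, if the wrist force passes 120 N, or if a joint passes its speed limit or range.

## Working session

There is one attempt and no reset: what is moved stays moved. The work goes in short steps, Python scripts to look and compute and a tool call to move; the robot and the scene stay as the last step left them, time stands still between calls to the robot, and variables do not carry over. Pictures are saved under pics/ and viewed, at most 10 in all, crops included, and the job is handed in when it is done.

Besides the shell and the picture viewer there is one more tool, called after ">>>" as name(argument=value, ...), one argument or row to a line, values as JSON. play_rows: Moves the arm, as the interface text tells. Its arguments: {"type":"object","properties":{"series":{"type":"array"},"force":{"type":"number"}},"required":["series"]}

```bash
mkdir -p pics; cat > h.py <<'E'
import numpy as np, cv2
from rig import env, cams, workorder
def snap(n, tag):
    d=cams.read_camera(n); np.savez(f'/tmp/{tag}.npz',**{k:np.array(v) for k,v in d.items()})
    cv2.imwrite(f'pics/{tag}.png',cv2.cvtColor(d['color'],cv2.COLOR_RGB2BGR)); return d
def load(tag): return dict(np.load(f'/tmp/{tag}.npz'))
def cloud(d):
    K=d['intrinsics'];h,w=d['range_z'].shape
    u,v=np.meshgrid(np.arange(w),np.arange(h))
    uv=np.stack([u,v],-1).reshape(-1,1,2).astype(np.float64)
    n=cv2.undistortPoints(uv,K,np.array([float(d['k1']),0,0,0,0]),None,None,).reshape(h,w,2)
    z=d['range_z'].astype(float)
    P=np.stack([n[...,0]*z,n[...,1]*z,z,np.ones_like(z)],-1)@d['T'].T
    P[z<=0]=np.nan
    return P[...,:3]
E
python3 - <<'E'
from h import *
for n in ('scene','top'):
    snap(n,n+'0')
a=cv2.imread('pics/scene0.png');b=cv2.imread('pics/top0.png')
cv2.imwrite('pics/both0.png',cv2.resize(np.vstack([a,b]),None,fx=.78,fy=.78))
print(env.get_obs(), env.grasp_offset)
E
```

```text
{'time_s': 0.1, 'q': array([ 1.12160895e+00,  3.13372652e-01,  1.49831892e+00, -1.82846074e-05,
        1.33094637e+00, -2.23407709e-01]), 'dq': array([-6.32707013e-04,  8.41490797e-04, -3.03348053e-03,  4.78119577e-05,
       -2.32809711e-03, -6.58154813e-05]), 'tau': array([ 2.94973688e-03, -4.02814507e+01, -2.52643669e+01,  6.96111680e-02,
        3.41853197e-02, -6.85995337e-05]), 'position': array([0.11746338, 0.51149108, 0.23824511]), 'eef_rot': array([ 1.12648027e-01,  9.93634817e-01, -4.96298483e-04, -1.64087943e-04]), 'ft_force': array([ 0.49213904,  0.46458393, -0.22780831]), 'torque': array([ 0.03669736, -0.03373806,  0.00040159]), 'gripper_force': 0.0, 'gripper_width': 1.0033173082258502} 0.0187
```

View pics/top0.png

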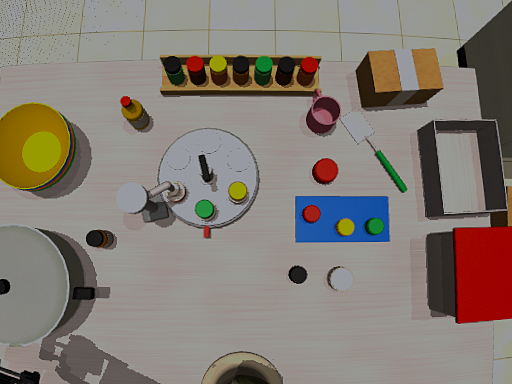

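View pics/scene0.png

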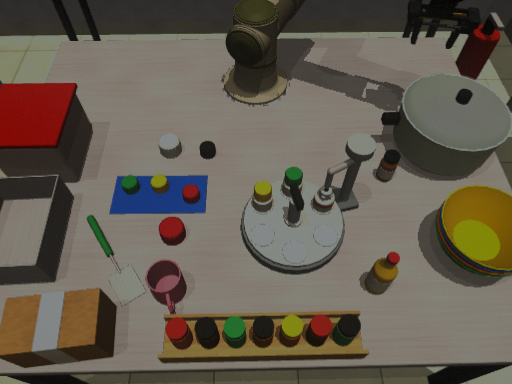

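Top view candidates for the red cap: (312,214) on the blue mat, the larger red one off the mat at (325,170), the sauce bottle cap at (126,101), and rack lids at (195,64) and (310,65). I choose the smaller one on the mat, at (312,214). The handle is at (206,168), the open bottle under the spout at about (177,190), and the red mark at (207,232).

```bash
python3 - <<'E'
from h import *
for tag in ('top0','scene0'):
    d=load(tag);P=cloud(d);c=d['color'].astype(int);x,y,z=P[...,0],P[...,1],P[...,2]
    hsv=cv2.cvtColor(d['color'],cv2.COLOR_RGB2HSV);H,S,V=[hsv[...,i].astype(int) for i in range(3)]
    red=((H<6)|(H>174))&(S>170)&(V>70)
    def comps(m,name,mn=15):
        n,L,st,ce=cv2.connectedComponentsWithStats(m.astype(np.uint8))
        for i in range(1,n):
            if st[i,4]>=mn:
                Q=P[L==i];Q=Q[~np.isnan(Q[:,0])]
                zt=np.percentile(Q[:,2],95);T=Q[Q[:,2]>zt-.006]
                lo,hi=T.min(0),T.max(0)
                print(tag,name,ce[i].round(),st[i,4],'ztop %.3f'%zt,'mid',((lo+hi)/2)[:2].round(4),'size',(hi-lo)[:2].round(3))
    w=(abs(x-.45)<.3)&(abs(y)<.45)&(z<.3)
    comps(red&w,'red'); comps((H>20)&(H<35)&(S>150)&(V>80)&w,'yel'); comps((H>50)&(H<80)&(S>150)&w,'grn'); comps((V<50)&w&(z>.145)&(z<.165),'handle',5)
    m=w&(z>.148)&(z<.165)&(V<70)
    if m.any():
        # largest comp
        n,L,st,ce=cv2.connectedComponentsWithStats(m.astype(np.uint8))
        for i in range(1,n):
            if st[i,4]>20:
                r=cv2.minAreaRect((P[L==i][:,:2]*1000).astype(np.float32));print('rect',r)
    # table disc: height .044
    m=w&(abs(z-.044)<.006)
    n,L,st,ce=cv2.connectedComponentsWithStats(m.astype(np.uint8));i=1+st[1:,4].argmax()
    print('disc',cv2.minEnclosingCircle((P[L==i][:,:2]*1000).astype(np.float32)),st[i])
    if tag=='top0':
        cv2.imwrite('pics/c1.png',cv2.cvtColor(cv2.resize(d['color'][90:250,100:400],None,fx=2.6,fy=2.6,interpolation=cv2.INTER_CUBIC),cv2.COLOR_RGB2BGR))
E
```

```text
top0 red [326. 170.] 431 ztop 0.051 mid [ 0.6037 -0.2347] size [0.061 0.062]
top0 red [311. 213.] 223 ztop 0.042 mid [ 0.4866 -0.1932] size [0.044 0.042]
top0 red [206. 231.] 52 ztop 0.037 mid [0.4395 0.0923] size [0.027 0.011]
top0 yel [131. 113.] 136 ztop 0.128 mid [0.7451 0.2896] size [0.01  0.024]
top0 yel [ 68. 144.] 38 ztop 0.130 mid [0.6572 0.4452] size [0.072 0.006]
top0 yel [237. 190.] 246 ztop 0.127 mid [0.5386 0.0075] size [0.041 0.043]
top0 yel [345. 227.] 227 ztop 0.042 mid [ 0.449  -0.2865] size [0.041 0.042]
top0 grn [ 74. 148.] 34 ztop 0.088 mid [0.6593 0.446 ] size [0.074 0.007]
top0 grn [388. 167.] 202 ztop 0.022 mid [ 0.6181 -0.4204] size [0.093 0.058]
top0 grn [204. 208.] 259 ztop 0.128 mid [0.4925 0.0908] size [0.043 0.04 ]
top0 grn [374. 226.] 255 ztop 0.042 mid [ 0.4508 -0.3715] size [0.042 0.043]
top0 handle [127. 106.] 8 ztop 0.164 mid [0.7461 0.2854] size [0.006 0.012]
top0 handle [207. 181.] 5 ztop 0.159 mid [0.5575 0.0814] size [0.003 0.009]
top0 handle [172. 189.] 8 ztop 0.158 mid [0.5397 0.1673] size [0.01  0.007]
disc ((587.5267333984375, 89.90518188476
[... 780 characters left out ...]
] 8 ztop 0.149 mid [0.3775 0.4431] size [0.012 0.011]
scene0 handle [352. 172.] 50 ztop 0.163 mid [0.5145 0.2386] size [0.013 0.022]
scene0 handle [327. 183.] 24 ztop 0.164 mid [0.5492 0.1716] size [0.006 0.01 ]
scene0 handle [296. 201.] 74 ztop 0.164 mid [0.5908 0.0898] size [0.059 0.027]
rect ((514.5546264648438, 237.22836303710938), (26.211965560913086, 10.609210014343262), 64.50202178955078)
rect ((548.7828979492188, 171.3274688720703), (14.439983367919922, 6.451767444610596), 66.781005859375)
rect ((593.0548706054688, 84.47850036621094), (63.339054107666016, 15.28886604309082), 27.66062355041504)
disc ((587.8883056640625, 90.3393783569336), 134.06442260742188) [ 244  180   99   87 5326]
```

View pics/c1.png

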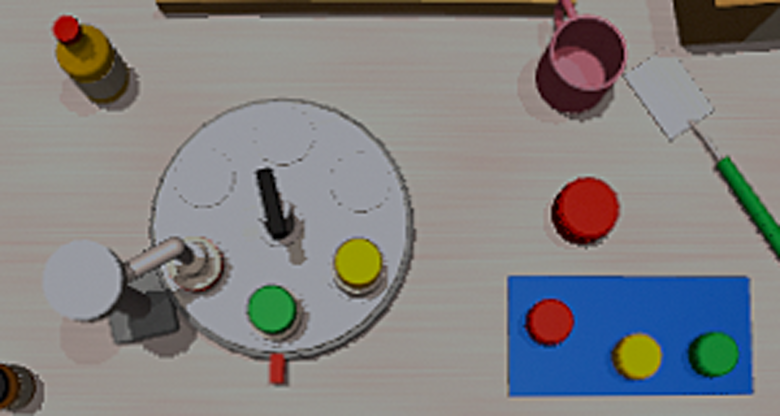

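The crop confirms the choice: the red cap at (549,322) is on the mat and clearly smaller than the red one at (586,210). Measured size and height (44 mm, 0.041) also fit. Next I measure the handle's top face.

```bash
cat >> h.py <<'E'
from scipy.spatial.transform import Rotation as R
def rel(xyz, yang):
    "shift in tool axes and turn about tool z (deg) to a tool-down pose with tool y at yang deg"
    o=env.get_obs();r=R.from_quat(o['eef_rot']);a=np.radians(yang)
    y=np.array([np.cos(a),np.sin(a),0]);z=np.array([0,0,-1.]);G=R.from_matrix(np.stack([np.cross(y,z),y,z],1))
    print('t',o['time_s'],'pos',o['position'].round(4),'yang',np.degrees(np.arctan2(*r.as_matrix()[[1,0],1])).round(2),'F',o['ft_force'].round(2),'grip',o['gripper_width'],o['gripper_force'])
    print('shift',r.inv().apply(np.array(xyz)-o['position']).round(4),'turn',(r.inv()*G).as_rotvec(degrees=True).round(2))
E
python3 - <<'E'
from h import *
for tag in ('top0','scene0'):
    d=load(tag);P=cloud(d);V=d['color'].max(-1).astype(int);x,y,z=P[...,0],P[...,1],P[...,2]
    near=np.hypot(x-.5877,y-.0901)<.045
    m=near&(z>.164)&(z<.182)
    r=cv2.minAreaRect((P[m][:,:2]*1000).astype(np.float32));print(tag,m.sum(),r,P[m][:,2].mean())
    Q=P[m][:,:2];u,s,vt=np.linalg.svd(Q-Q.mean(0));print('pca ang',np.degrees(np.arctan2(vt[0,1],vt[0,0])),Q.mean(0))
    # spout arm & hopper heights along direction 120deg
    e=np.array([-.5,.866]);n=np.array([.866,.5]);s=(P[...,:2]-[.5877,.0901])@e;t=(P[...,:2]-[.5877,.0901])@n
    for a in np.arange(.08,.24,.02):
        k=(abs(s-a)<.01)&(abs(t)<.06)&(z>.14)
        if k.any(): print(a.round(2),'zmax',np.nanmax(z[k]).round(3),'t',np.nanmin(t[k]).round(3),np.nanmax(t[k]).round(3))
rel([.588,.090,.26],22)
E
```

```text
top0 178 ((587.0091552734375, 89.41419219970703), (62.905391693115234, 16.051420211791992), 13.603569030761719) 0.17185808670630062
pca ang -166.21422141558958 [0.58658953 0.08920907]
0.08 zmax 0.204 t -0.006 0.008
0.1 zmax 0.207 t -0.007 0.01
0.12 zmax 0.207 t -0.006 0.011
0.14 zmax 0.259 t -0.022 0.028
0.16 zmax 0.26 t -0.031 0.037
0.18 zmax 0.26 t -0.031 0.037
0.2 zmax 0.259 t -0.024 0.026
scene0 159 ((589.4102783203125, 90.58980560302734), (63.589107513427734, 16.40657615661621), 12.540398597717285) 0.17038205586168556
pca ang 13.105255073419984 [0.59094843 0.09026314]
0.08 zmax 0.202 t -0.002 0.011
0.1 zmax 0.206 t -0.003 0.013
0.12 zmax 0.205 t -0.005 0.013
0.14 zmax 0.257 t -0.019 0.033
0.16 zmax 0.257 t -0.028 0.039
0.18 zmax 0.257 t -0.03 0.039
0.2 zmax 0.257 t -0.023 0.034
t 0.1 pos [0.1175 0.5115 0.2382] yang 77.06 F [ 0.49  0.46 -0.23] grip 1.0033173082258502 0.0
shift [-0.5529 -0.3055 -0.0216] turn [-6.000e-02  2.000e-02  5.506e+01]
```

>>> play_rows(
  series=[
    [0, 0, -0.045, 0, 0, 0, 1],
    [0, 0, -0.045, 0, 0, 0, 1],
    [-0.0307, -0.017, 0, 0, 0, 0, 1],
    [-0.0307, -0.017, 0, 0, 0, 0, 1],
    [-0.0307, -0.017, 0, 0, 0, 0, 1],
    [-0.0307, -0.017, 0, 0, 0, 0, 1],
    [-0.0307, -0.017, 0, 0, 0, 0, 1],
    [-0.0307, -0.017, 0, 0, 0, 0, 1],
    [-0.0307, -0.017, 0, 0, 0, 0, 1],
    [-0.0307, -0.017, 0, 0, 0, 0, 1],
    [-0.0307, -0.017, 0, 0, 0, 0, 1],
    [-0.0307, -0.017, 0, 0, 0, 0, 1],
    [-0.0307, -0.017, 0, 0, 0, 0, 1],
    [-0.0307, -0.017, 0, 0, 0, 0, 1],
    [-0.0307, -0.017, 0, 0, 0, 0, 1],
    [-0.0307, -0.017, 0, 0, 0, 0, 1],
    [-0.0307, -0.017, 0, 0, 0, 0, 1],
    [-0.0307, -0.017, 0, 0, 0, 0, 1],
    [-0.0307, -0.017, 0, 0, 0, 0, 1],
    [0, 0, 0, 0, 0, 0, 1],
  ],
  force=40,
)

```text
time_s: 2.1
position: [0.5634, 0.1104, 0.3271]
eef_rot: [0.114, 0.993, -0.0, -0.001]
ft_force: [0.2, 0.5, -0.0]
gripper_width: 1.0
gripper_force: 0.0
```

>>> play_rows(
  series=[
    [0, 0, 0, 0, 0, 8, 1],
    [0, 0, 0, 0, 0, 8, 1],
    [0, 0, 0, 0, 0, 8, 1],
    [0, 0, 0, 0, 0, 8, 1],
    [0, 0, 0, 0, 0, 8, 1],
    [0, 0, 0, 0, 0, 8, 1],
    [0, 0, 0, 0, 0, 8, 1],
    [0, 0, 0, 0, 0, 8, 1],
    [0, 0, 0, 0, 0, 0, 1],
  ],
)

```text
time_s: 3.0
position: [0.5611, 0.1136, 0.3286]
eef_rot: [0.622, 0.783, -0.0, -0.0]
ft_force: [0.1, -0.0, -0.7]
gripper_width: 0.997
gripper_force: 0.0
```

```bash
python3 -c "
from h import *
rel([.588,.090,.149],13.1)"
```

```text
t 3.0 pos [0.5611 0.1136 0.3286] yang 13.02 F [ 0.14 -0.03 -0.66] grip 0.9965932478564994 0.0
shift [-0.0291  0.021   0.1796] turn [-0.03 -0.01 -0.08]
```

>>> play_rows(
  series=[
    [-0.0145, 0.0105, 0, 0, 0, 0, 1],
    [-0.0145, 0.0105, 0.02, 0, 0, 0, 1],
    [0, 0, 0.02, 0, 0, 0, 1],
    [0, 0, 0.03, 0, 0, 0, 1],
    [0, 0, 0.03, 0, 0, 0, 1],
    [0, 0, 0.02, 0, 0, 0, 1],
    [0, 0, 0, 0, 0, 0, 1],
    [0, 0, 0, 0, 0, 0, 1],
  ],
)

```text
time_s: 3.8
position: [0.5886, 0.0899, 0.2095]
eef_rot: [0.621, 0.784, 0.0, 0.0]
ft_force: [0.3, -0.1, -0.2]
gripper_width: 1.0
gripper_force: 0.0
```

```bash
python3 -c "
from h import *
rel([.588,.090,.149],13.1)
snap('wrist','w1')"
```

```text
t 3.8 pos [0.5886 0.0899 0.2095] yang 13.2 F [ 0.28 -0.07 -0.21] grip 1.0004726432241342 0.0
shift [ 0.0003 -0.0006  0.0605] turn [0.03 0.01 0.1 ]
```

View pics/w1.png

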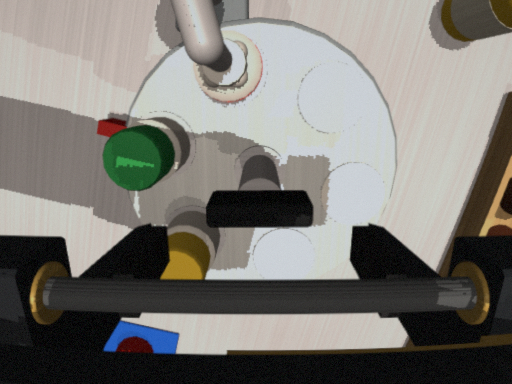

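The wrist view shows the bar at columns 208–312 (row 208), centred between the finger tips at 165 and 352 and parallel to the closing line. I descend and close.

>>> play_rows(
  series=[
    [0, 0, 0.02, 0, 0, 0, 1],
    [0, 0, 0.02, 0, 0, 0, 1],
    [0, 0, 0.02, 0, 0, 0, 1],
    [0, 0, 0, 0, 0, 0, 1],
    [0, 0, 0, 0, 0, 0, 0],
    [0, 0, 0, 0, 0, 0, -1],
    [0, 0, 0, 0, 0, 0, -1],
    [0, 0, 0, 0, 0, 0, -1],
    [0, 0, 0, 0, 0, 0, -1],
    [0, 0, 0, 0, 0, 0, -1],
  ],
  force=40,
)

```text
time_s: 4.85
position: [0.5887, 0.0896, 0.1499]
eef_rot: [0.622, 0.783, 0.0, 0.0]
ft_force: [-1.1, -0.6, 5.5]
gripper_width: 0.716
gripper_force: 40.0
```

>>> play_rows(
  series=[
    [0, 0, 0, 0, 0, -3, -1],
    [0, 0, 0, 0, 0, -3, -1],
    [0, 0, 0, 0, 0, -4, -1],
    [0, 0, 0, 0, 0, -4, -1],
    [0, 0, 0, 0, 0, -4, -1],
    [0, 0, 0, 0, 0, -4, -1],
    [0, 0, 0, 0, 0, -4, -1],
    [0, 0, 0, 0, 0, -4, -1],
    [0, 0, 0, 0, 0, -4, -1],
    [0, 0, 0, 0, 0, -4, -1],
    [0, 0, 0, 0, 0, -4, -1],
    [0, 0, 0, 0, 0, -4, -1],
    [0, 0, 0, 0, 0, -4, -1],
    [0, 0, 0, 0, 0, -4, -1],
    [0, 0, 0, 0, 0, -3, -1],
    [0, 0, 0, 0, 0, -2, -1],
    [0, 0, 0, 0, 0, -1, -1],
    [0, 0, 0, 0, 0, 0, -1],
    [0, 0, 0, 0, 0, 0, -1],
    [0, 0, 0, 0, 0, 0, -1],
  ],
)

```text
time_s: 6.85
position: [0.5888, 0.0897, 0.1499]
eef_rot: [0.147, 0.989, 0.0, 0.001]
ft_force: [-2.3, 1.2, 5.5]
gripper_width: 0.721
gripper_force: 40.0
```

```bash
python3 -c "
from h import *
rel([.588,.090,.149],73.1)"
```

```text
t 6.85 pos [0.5888 0.0897 0.1499] yang 73.07 F [-2.34  1.23  5.51] grip 0.7208404803295982 39.992021480575204
shift [ 0.0009 -0.      0.0009] turn [ 0.03  0.09 -0.03]
```

>>> play_rows(
  series=[
    [0, 0, 0, 0, 0, 0, 0.6],
    [0, 0, 0, 0, 0, 0, 1],
    [0, 0, 0, 0, 0, 0, 1],
    [0, 0, 0, 0, 0, 0, 1],
    [0, 0, 0, 0, 0, 0, 1],
    [0, 0, -0.02, 0, 0, 0, 1],
    [0, 0, -0.03, 0, 0, 0, 1],
    [0, 0, -0.04, 0, 0, 0, 1],
    [0, 0, -0.04, 0, 0, 0, 1],
    [0, 0, 0, 0, 0, 0, 1],
  ],
)

```text
time_s: 7.85
position: [0.5899, 0.0897, 0.2844]
eef_rot: [0.147, 0.989, 0.001, 0.005]
ft_force: [0.9, -0.7, -0.3]
gripper_width: 0.999
gripper_force: 0.0
```

```bash
python3 -c "
from h import *
rel([.487,-.192,.22],73)"
```

```text
t 7.85 pos [0.5899 0.0897 0.2844] yang 73.07 F [ 0.87 -0.66 -0.3 ] grip 0.9991050063591356 0.0
shift [ 0.017  -0.2996  0.0635] turn [0.14 0.54 0.07]
```

>>> play_rows(
  series=[
    [0.0017, -0.03, 0, 0, 0, 0, 1],
    [0.0017, -0.03, 0, 0, 0, 0, 1],
    [0.0017, -0.03, 0, 0, 0, 0, 1],
    [0.0017, -0.03, 0, 0, 0, 0, 1],
    [0.0017, -0.03, 0, 0, 0, 0, 1],
    [0.0017, -0.03, 0, 0, 0, 0, 1],
    [0.0017, -0.03, 0, 0, 0, 0, 1],
    [0.0017, -0.03, 0, 0, 0, 0, 1],
    [0.0017, -0.03, 0, 0, 0, 0, 1],
    [0.0017, -0.03, 0, 0, 0, 0, 1],
    [0, 0, 0, 0, 0, -7.8, 1],
    [0, 0, 0, 0, 0, -7.8, 1],
    [0, 0, 0, 0, 0, -7.8, 1],
    [0, 0, 0, 0, 0, -7.8, 1],
    [0, 0, 0, 0, 0, -7.8, 1],
    [0, 0, 0, 0, 0, -7.8, 1],
    [0, 0, 0, 0, 0, 0, 1],
    [0, 0, 0, 0, 0, 0, 1],
  ],
)

```text
time_s: 9.65
position: [0.4847, -0.1923, 0.2782]
eef_rot: [-0.256, 0.967, 0.0, -0.0]
ft_force: [-1.0, -0.6, 0.0]
gripper_width: 1.003
gripper_force: 0.0
```

```bash
python3 - <<'E'
from h import *
for n in ('top','scene'):
    d=snap(n,n+'2');P=cloud(d);x,y,z=P[...,0],P[...,1],P[...,2]
    m=(np.hypot(x-.5877,y-.0901)<.045)&(z>.164)&(z<.182)
    print(n,m.sum(),cv2.minAreaRect((P[m][:,:2]*1000).astype(np.float32)))
    m=(np.hypot(x-.493,y-.091)<.03)&(z>.110)&(z<.122)
    Q=(P[m][:,:2]*1000).astype(np.float32); print('neck top',m.sum(),cv2.minEnclosingCircle(Q),np.median(P[m][:,2]))
    m=(np.hypot(x-.493,y-.091)<.035)&(z>.080)&(z<.097)
    Q=(P[m][:,:2]*1000).astype(np.float32); print('shoulder',m.sum(),cv2.minEnclosingCircle(Q))
    hsv=cv2.cvtColor(d['color'],cv2.COLOR_RGB2HSV).astype(int)
    m=((hsv[...,0]<6)|(hsv[...,0]>174))&(hsv[...,1]>150)&(np.hypot(x-.487,y+.192)<.04)&(z>.033)
    Q=(P[m][:,:2]*1000).astype(np.float32); print('cap',m.sum(),cv2.minEnclosingCircle(Q))
rel([.4873,-.192,.10],120)
a=cv2.imread('pics/top2.png')[90:270,120:400];b=cv2.imread('pics/scene2.png')[110:290,140:420]
cv2.imwrite('pics/c2.png',cv2.resize(np.hstack([a,b]),(800,257)))
snap('wrist','w2')
E
```

```text
top 179 ((587.4391479492188, 88.66578674316406), (62.156314849853516, 16.40648651123047), 73.5551528930664)
neck top 126 ((492.7422790527344, 92.30420684814453), 15.885534286499023) 0.11627837538353236
shoulder 187 ((492.3617248535156, 92.3301010131836), 27.134578704833984)
cap 2 ((462.51812744140625, -163.88088989257812), 1.1702302694320679)
scene 178 ((588.8897094726562, 90.38652038574219), (63.59201431274414, 18.04963493347168), 71.63243865966797)
neck top 101 ((494.6364440917969, 92.32403564453125), 16.63498306274414) 0.11520136676890524
shoulder 151 ((494.0494384765625, 92.7011947631836), 27.107404708862305)
cap 173 ((489.0379638671875, -190.9834747314453), 23.600704193115234)
t 9.75 pos [ 0.4848 -0.1923  0.2785] yang 119.71 F [-0.17  0.51 -0.44] grip 0.9968802828840055 0.0
shift [-0.0024 -0.001   0.1785] turn [ 0.02 -0.01 -0.29]
```

View pics/c2.png

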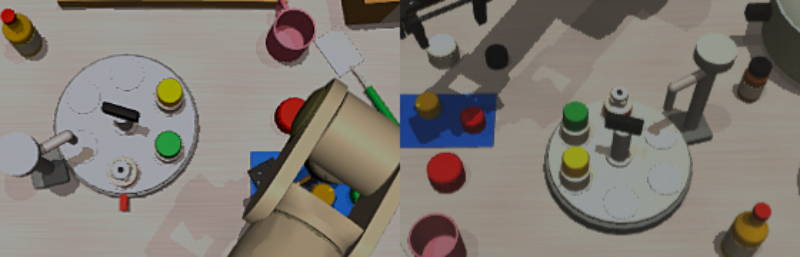

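View pics/w2.png

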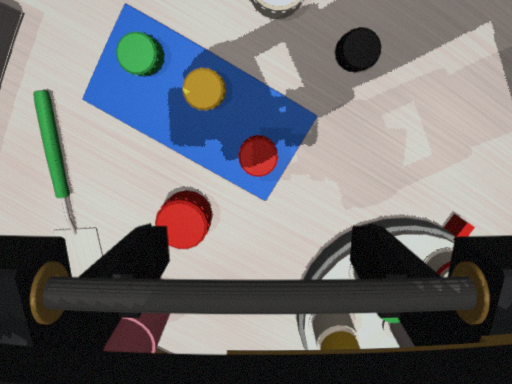

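The turntable stands at the stop: the handle has turned 60° and the neck is at the red mark at (122,172) in the left crop. In the wrist view the red cap is at (258,156), centred between the fingers with nothing in the fingers' way. I go down on the cap.

>>> play_rows(
  series=[
    [-0.003, -0.001, 0.02, 0, 0, 0, 1],
    [0, 0, 0.03, 0, 0, 0, 1],
    [0, 0, 0.03, 0, 0, 0, 1],
    [0, 0, 0.03, 0, 0, 0, 1],
    [0, 0, 0.03, 0, 0, 0, 1],
    [0, 0, 0.03, 0, 0, 0, 1],
    [0, 0, 0.02, 0, 0, 0, 1],
    [0, 0, 0, 0, 0, 0, 1],
    [0, 0, 0, 0, 0, 0, 1],
  ],
)

```text
time_s: 10.7
position: [0.4882, -0.1919, 0.0893]
eef_rot: [-0.257, 0.966, -0.0, 0.0]
ft_force: [-0.0, -0.2, 0.6]
gripper_width: 0.999
gripper_force: 0.0
```

```bash
python3 - <<'E'
from h import *
rel([.4878,-.192,.0105],120)
d=snap('wrist','w3');P=cloud(d);hsv=cv2.cvtColor(d['color'],cv2.COLOR_RGB2HSV).astype(int);x,y,z=P[...,0],P[...,1],P[...,2]
m=((hsv[...,0]<6)|(hsv[...,0]>174))&(hsv[...,1]>150)&(np.hypot(x-.487,y+.192)<.04)&(z>.030)
if m.any():
    Q=(P[m][:,:2]*1000).astype(np.float32); print('cap',m.sum(),cv2.minEnclosingCircle(Q),np.median(P[m][:,2]))
E
```

```text
t 10.7 pos [ 0.4882 -0.1919  0.0893] yang 119.82 F [-0.01 -0.25  0.61] grip 0.9991958352340986 0.0
shift [0.0004 0.0002 0.0788] turn [-0.02  0.01 -0.18]
cap 4042 ((480.8038024902344, -200.3269500732422), 31.888404846191406) 0.03748024674523069
```

>>> play_rows(
  series=[
    [0, 0, 0.03, 0, 0, 0, 1],
    [0, 0, 0.03, 0, 0, 0, 1],
    [0, 0, 0.0185, 0, 0, 0, 1],
    [0, 0, 0, 0, 0, 0, 1],
    [0, 0, 0, 0, 0, 0, 0.6],
    [0, 0, 0, 0, 0, 0, 0],
    [0, 0, 0, 0, 0, 0, -1],
    [0, 0, 0, 0, 0, 0, -1],
    [0, 0, 0, 0, 0, 0, -1],
    [0, 0, 0, 0, 0, 0, -1],
    [0, 0, 0, 0, 0, 0, -1],
  ],
  force=45,
)

```text
time_s: 11.85
position: [0.4881, -0.1918, 0.0105]
eef_rot: [-0.258, 0.966, -0.0, 0.0]
ft_force: [-0.6, -0.2, 4.6]
gripper_width: 0.526
gripper_force: 45.0
```

>>> play_rows(
  series=[
    [0, 0, -0.01, 0, 0, 0, -1],
    [0, 0, -0.02, 0, 0, 0, -1],
    [0, 0, -0.03, 0, 0, 0, -1],
    [0, 0, -0.04, 0, 0, 0, -1],
    [0, 0, -0.04, 0, 0, 0, -1],
    [0, 0, 0, 0, 0, 0, -1],
    [0, 0, 0, 0, 0, 0, -1],
  ],
)

```text
time_s: 12.55
position: [0.488, -0.1917, 0.1509]
eef_rot: [-0.258, 0.966, -0.0, 0.0]
ft_force: [-0.2, 0.2, -0.3]
gripper_width: 0.522
gripper_force: 45.0
```

```bash
python3 - <<'E'
from h import *
rel([.493,.0915,.155],120)
E
```

```text
t 12.55 pos [ 0.488  -0.1917  0.1509] yang 119.86 F [-0.18  0.16 -0.34] grip 0.5216162686256385 45.00182056415724
shift [-0.1454  0.2431 -0.0043] turn [-0.07  0.03 -0.14]
```

>>> play_rows(
  series=[
    [-0.0121, 0.0203, -0.004, 0, 0, 0, -1],
    [-0.0121, 0.0203, 0, 0, 0, 0, -1],
    [-0.0121, 0.0203, 0, 0, 0, 0, -1],
    [-0.0121, 0.0203, 0, 0, 0, 0, -1],
    [-0.0121, 0.0203, 0, 0, 0, 0, -1],
    [-0.0121, 0.0203, 0, 0, 0, 0, -1],
    [-0.0121, 0.0203, 0, 0, 0, 0, -1],
    [-0.0121, 0.0203, 0, 0, 0, 0, -1],
    [-0.0121, 0.0203, 0, 0, 0, 0, -1],
    [-0.0121, 0.0203, 0, 0, 0, 0, -1],
    [-0.0121, 0.0203, 0, 0, 0, 0, -1],
    [-0.0121, 0.0203, 0, 0, 0, 0, -1],
    [0, 0, 0, 0, 0, 0, -1],
    [0, 0, 0, 0, 0, 0, -1],
    [0, 0, 0, 0, 0, 0, -1],
  ],
)

```text
time_s: 14.05
position: [0.4924, 0.091, 0.1537]
eef_rot: [-0.257, 0.966, 0.0, -0.001]
ft_force: [0.2, 0.1, -0.6]
gripper_width: 0.521
gripper_force: 45.0
```

```bash
python3 - <<'E'
from h import *
for n in ('scene','wrist'):
    d=snap(n,n+'4');P=cloud(d);hsv=cv2.cvtColor(d['color'],cv2.COLOR_RGB2HSV).astype(int);x,y,z=P[...,0],P[...,1],P[...,2]
    m=((hsv[...,0]<6)|(hsv[...,0]>174))&(hsv[...,1]>150)&(np.hypot(x-.493,y-.091)<.05)&(z>.13)
    if m.any():
        Q=P[m]; print(n,m.sum(),Q.min(0).round(4),Q.max(0).round(4))
        # cylinder side fit: radius 23.5 fixed
        from scipy.optimize import least_squares
        S=Q[Q[:,2]<Q[:,2].max()-.006]
        f=least_squares(lambda c:np.hypot(S[:,0]-c[0],S[:,1]-c[1])-.0235,[.493,.091],loss='soft_l1',f_scale=.001)
        print(len(S),'fit',f.x.round(4),np.sqrt(np.mean(f.fun**2)))
    print(n,'top', [k.round(4) for k in (Q[Q[:,2]>Q[:,2].max()-.005][:,:2].min(0),Q[Q[:,2]>Q[:,2].max()-.005][:,:2].max(0))] if m.any() else '')
rel([.493,.0915,.155],120)
a=cv2.imread('pics/scene4.png')[110:230,240:400];b=cv2.imread('pics/wrist4.png')
cv2.imwrite('pics/c4.png',np.hstack([cv2.resize(a,(400,300)),cv2.resize(b,(400,300))]))
E
```

```text
scene 183 [0.4714 0.0777 0.1482] [0.538  0.114  0.2305]
179 fit [0.4906 0.0846] 0.005295066992459743
scene top [array([0.5172, 0.0881]), array([0.5238, 0.0983])]
wrist 8220 [0.4526 0.0616 0.148 ] [0.5151 0.1153 0.2571]
8216 fit [0.4966 0.093 ] 0.007298176471864026
wrist top [array([0.4541, 0.0616]), array([0.4827, 0.1132])]
t 14.15 pos [0.4925 0.0909 0.154 ] yang 119.79 F [-0.01 -0.12 -0.62] grip 0.5230857644787333 45.00177726300535
shift [-0.0007  0.0003 -0.001 ] turn [ 0.01 -0.03 -0.21]
```

View pics/c4.png

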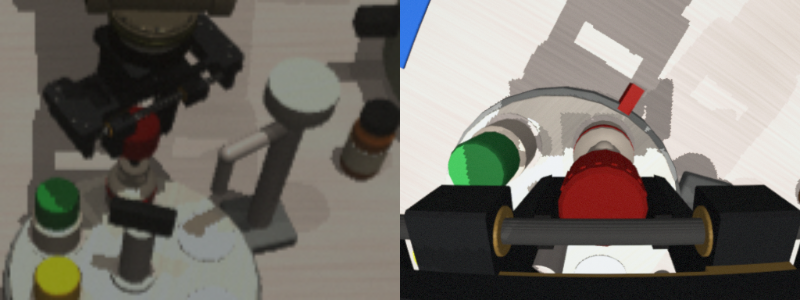

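```bash
python3 - <<'E'
from h import *
from scipy.optimize import least_squares
def fit(S,r):
    f=least_squares(lambda c:np.hypot(S[:,0]-c[0],S[:,1]-c[1])-r,[.493,.091],loss='soft_l1',f_scale=.0007);return len(S),f.x.round(4),np.median(abs(f.fun)).round(4)
for n in ('scene','wrist'):
    d=load(n+'4');P=cloud(d);hsv=cv2.cvtColor(d['color'],cv2.COLOR_RGB2HSV).astype(int);x,y,z=P[...,0],P[...,1],P[...,2]
    red=((hsv[...,0]<6)|(hsv[...,0]>174))&(hsv[...,1]>150); near=np.hypot(x-.493,y-.091)<.03
    print(n,'cap side',fit(P[red&near&(z>.149)&(z<.172)],.0235),'ztop',np.percentile(z[red&near&(z<.2)],97))
    r=np.hypot(x-.493,y-.091)
    print('neck side',fit(P[(r<.022)&(z>.104)&(z<.113)],.016),'bottle side',fit(P[(r<.034)&(z>.05)&(z<.084)],.027))
    m=red&near&(z>.176)&(z<.188);print('cap top',m.sum(),cv2.minEnclosingCircle((P[m][:,:2]*1000).astype(np.float32)) if m.any() else '')
E
```

```text
scene cap side (52, array([0.491 , 0.0911]), np.float64(0.0007)) ztop 0.18324198462545171
neck side (32, array([0.4929, 0.0932]), np.float64(0.0008)) bottle side (58, array([0.4924, 0.0933]), np.float64(0.0006))
cap top 111 ((493.70257568359375, 92.18749237060547), 22.33880043029785)
wrist cap side (1251, array([0.4918, 0.0902]), np.float64(0.0004)) ztop 0.18178252798323707
neck side (167, array([0.4938, 0.0917]), np.float64(0.0008)) bottle side (675, array([0.4944, 0.0924]), np.float64(0.0003))
cap top 6349 ((490.5414123535156, 87.02201080322266), 26.4167537689209)
```

>>> play_rows(
  series=[
    [-0.0027, 0.0007, 0, 0, 0, 0, -1],
    [0, 0, 0.01, 0, 0, 0, -1],
    [0, 0, 0.01, 0, 0, 0, -1],
    [0, 0, 0.005, 0, 0, 0, -1],
    [0, 0, 0.003, 0, 0, 0, -1],
    [0, 0, 0.003, 0, 0, 0, -1],
    [0, 0, 0.003, 0, 0, 0, -1],
    [0, 0, 0, 0, 0, 0, -1],
    [0, 0, 0, 0, 0, 0, -1],
  ],
  force=55,
)

```text
time_s: 15.05
position: [0.4947, 0.0938, 0.1203]
eef_rot: [-0.258, 0.966, -0.0, 0.0]
ft_force: [-0.2, -1.0, -0.4]
gripper_width: 0.522
gripper_force: 55.0
```

```bash
python3 - <<'E'
from h import *
rel([.4945,.0929,.1125],120)
E
```

```text
t 15.05 pos [0.4947 0.0938 0.1203] yang 119.86 F [-0.19 -1.03 -0.4 ] grip 0.522110556375223 55.00117655756185
shift [ 0.0006 -0.0007  0.0078] turn [-0.01  0.01 -0.14]
```

>>> play_rows(
  series=[
    [0, -0.0005, 0.002, 0, 0, 0, -1],
    [0, 0, 0.002, 0, 0, 0, -1],
    [0, 0, 0.002, 0, 0, 0, -1],
    [0, 0, 0.002, 0, 0, 0, -1],
    [0, 0, 0, 0, 0, 0, -1],
  ],
)

```text
time_s: 15.55
position: [0.4948, 0.0933, 0.112]
eef_rot: [-0.258, 0.966, 0.0, -0.0]
ft_force: [-0.1, -0.6, 0.6]
gripper_width: 0.52
gripper_force: 55.0
```

>>> play_rows(
  series=[
    [0, 0, 0.002, 0, 0, 0, -1],
    [0, 0, 0.002, 0, 0, 0, -1],
    [0, 0, 0, 0, 0, 0, -1],
  ],
)

```text
time_s: 15.85
position: [0.4954, 0.0933, 0.1091]
eef_rot: [-0.258, 0.966, -0.0, 0.001]
ft_force: [0.4, -0.3, 5.3]
gripper_width: 0.519
gripper_force: 55.0
```

>>> play_rows(
  series=[
    [0, 0, 0.002, 0, 0, 0, -1],
    [0, 0, 0.002, 0, 0, 0, -1],
    [0, 0, 0, 0, 0, 0, -1],
  ],
)

```text
time_s: 16.15
position: [0.495, 0.0933, 0.1041]
eef_rot: [-0.258, 0.966, -0.0, 0.0]
ft_force: [2.8, -0.8, -5.0]
gripper_width: 0.523
gripper_force: 55.0
```

>>> play_rows(
  series=[
    [0, 0, 0.002, 0, 0, 0, -1],
    [0, 0, 0.002, 0, 0, 0, -1],
    [0, 0, 0.0015, 0, 0, 0, -1],
    [0, 0, 0, 0, 0, 0, -1],
    [0, 0, 0, 0, 0, 0, -1],
  ],
)

```text
time_s: 16.65
position: [0.4948, 0.0933, 0.0987]
eef_rot: [-0.258, 0.966, 0.0, -0.0]
ft_force: [0.3, 0.3, -0.3]
gripper_width: 0.523
gripper_force: 55.0
```

>>> play_rows(
  series=[
    [0, 0, 0.001, 0, 0, 0, -1],
    [0, 0, 0, 0, 0, 0, -1],
    [0, 0, 0, 0, 0, 0, -1],
  ],
)

```text
time_s: 16.95
position: [0.4948, 0.0933, 0.0978]
eef_rot: [-0.258, 0.966, -0.0, 0.0]
ft_force: [0.2, -0.4, -0.7]
gripper_width: 0.524
gripper_force: 55.0
```

>>> play_rows(
  series=[
    [0, 0, 0.001, 0, 0, 0, -1],
    [0, 0, 0, 0, 0, 0, -1],
    [0, 0, 0, 0, 0, 0, -1],
  ],
)

```text
time_s: 17.25
position: [0.4948, 0.0933, 0.0967]
eef_rot: [-0.258, 0.966, -0.0, -0.0]
ft_force: [-0.4, 0.3, -1.2]
gripper_width: 0.523
gripper_force: 55.0
```

>>> play_rows(
  series=[
    [0, 0, 0.0007, 0, 0, 0, -1],
    [0, 0, 0, 0, 0, 0, -1],
    [0, 0, 0, 0, 0, 0, -1],
  ],
)

```text
time_s: 17.55
position: [0.4949, 0.0933, 0.0965]
eef_rot: [-0.258, 0.966, -0.0, 0.0]
ft_force: [-2.9, -0.3, 5.6]
gripper_width: 0.521
gripper_force: 55.0
```

>>> play_rows(
  series=[
    [0, 0, 0.0007, 0, 0, 0, -1],
    [0, 0, 0, 0, 0, 0, -1],
    [0, 0, 0, 0, 0, 0, -1],
  ],
)

```text
time_s: 17.85
position: [0.4949, 0.0934, 0.0964]
eef_rot: [-0.258, 0.966, -0.0, 0.0]
ft_force: [-5.6, 0.1, 11.6]
gripper_width: 0.518
gripper_force: 55.0
```

>>> play_rows(
  series=[
    [0, 0, 0.0001, 0, 0, 0, -1],
    [0, 0, 0, 0, 0, 0, -1],
    [0, 0, 0, 0, 0, 0, -1],
    [0, 0, 0, 0, 0, 0, -1],
    [0, 0, 0, 0, 0, 0, -1],
    [0, 0, 0, 0, 0, 0, -1],
  ],
)

```text
time_s: 18.45
position: [0.4949, 0.0934, 0.0965]
eef_rot: [-0.258, 0.966, -0.0, 0.0]
ft_force: [-6.1, -1.1, 12.4]
gripper_width: 0.522
gripper_force: 55.0
```

```bash
python3 - <<'E'
from h import *
d=snap('scene','scene5');P=cloud(d);x,y,z=P[...,0],P[...,1],P[...,2]
m=(np.hypot(x-.5877,y-.0901)<.045)&(z>.164)&(z<.182)
if m.any(): print(m.sum(),cv2.minAreaRect((P[m][:,:2]*1000).astype(np.float32)))
rel([.4949,.0933,.0964],120)
a=cv2.imread('pics/scene5.png')[110:260,230:430]
cv2.imwrite('pics/c5.png',cv2.resize(a,(640,480)))
E
```

```text
178 ((583.5291748046875, 85.33311462402344), (74.94888305664062, 40.616939544677734), 44.63231658935547)
t 18.5 pos [0.4949 0.0933 0.0965] yang 119.87 F [-5.88  0.16 13.19] grip 0.5214729831424428 54.995504838225315
shift [ 0.0001 -0.      0.0001] turn [-0.03  0.03 -0.13]
```

View pics/c5.png

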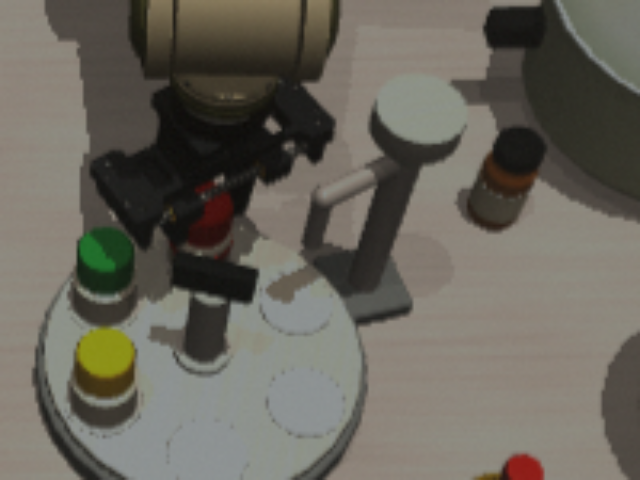

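The picture shows the red cap at (210,215) seated on the bottle, level with the other capped bottles. The table is at its stop and the pressing force is steady at about 12–13 N, so I hand in.

```bash
python3 -c "
from rig import workorder
print(workorder.finish_job())"
```

```text
the job is handed in; nothing more can be done
None
```

The job is handed in: I turned the turntable one stop to the red mark, pressed the red cap on until it clicked home, and finished with the arm still gripping it and pressing at about 12–13 N; the hand-in call returned no verdict.

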